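Load an umbrella handle in the drilling jig and hold the drill guide at the mark

ROBOT

A 6-joint arm with a two-finger parallel gripper is mounted at the origin on the work surface. World frame = base frame: x ahead of the robot, y to its left, z up, the work surface at z = 0. Lengths are in m, angles in rad, forces in N, time in s.
With the tool pointing down it reaches from about 0.325 to 0.775 m from the base axis. Payload 5.5 kg.
Tool frame: the origin (TCP) lies between the finger pads; the fingertips stand 8 mm ahead of it and the grasp point (between the pads) lies 11 mm behind it (tcp_to_tips is the distance from the TCP to the fingertips, in m); z points along the fingers, y is the line along which they close (so a half turn about z gives the same grasp; the last joint's range is limited). The gripper opens to 88 mm and grips with 3 to 60 N. Pads are 20 mm wide; open, the fingers measure 115 mm over their backs; the gripper's body (75 mm by 178 mm) begins 61 mm behind the grasp point.
Start: joints at [1.078, 0.091, 1.231, -0, 1.82, -0.057], TCP at [0.253, 0.544, 0.231] pointing down, gripper open.
Joint ranges: [-2.87, 2.87], [-0.86, 2.18], [0.17, 2.46], [-1.51, 4.65], [0.06, 2.69], [-2.65, 2.65]. Speed limits (rad/s): [2.57, 2.57, 3.01, 3.14, 3.14, 3.14].

INTERFACE

Orientations are given as a unit quaternion [w, x, y, z].
In Python, from bench import * gives the robot as it stands. Calls block until the motion is done:
- move_to(position, orientation): joint-space move of the TCP to a pose.
- move_l(position, speed=0.15, orientation=None): straight line of the TCP; orientation=None keeps the orientation; speed is the mean speed in m/s.
- movej(angles): joint-space move.
- gripper_open() and close(): open the fingers fully, or close them until they stop; the grip force is fixed at half the most.
- hold(seconds).
- inverse_kinematics(position, orientation): joint angles nearest the present ones, or None.
- state(): the state.
- get_image(name): name is "side" or "top" or "wrist"; returns a dict with "frame" (384x512x3 uint8, blue, green, red), "depth" (384x512 float32, m along the optical axis (not along the pixel's ray), 0 where there is no reading), "camera_matrix" (3x3 intrinsics, pixels), "view" (4x4, takes a point from world to camera coordinates). Camera axes: x right, y up, looking along -z (the intrinsics and any distortion apply to the point x, -y, -z); pixel columns grow to the right and rows downward; lengths in m; the calibration is good to about 2 mm. A picture is of the moment at which its call begins.
A pose or a line that the arm cannot do raises IKError and nothing moves.
- job_done(): hands the job in; it is judged then, once.
The state is a dict: "time": time; "joint_pos": joint angles; "dq": joint speeds; "joint_torque": joint torques, N m; "ee_pos": TCP position; "ee_rot": TCP orientation; "ft_force": force on the tool from outside, world axes, zero at the start; "moment": the same for the moment, N m; "finger_gap": finger opening in m; "finger_force": force on a finger pad.
Only numpy, scipy, OpenCV 4.12 (cv2) and the standard library are available. Lean on these libraries where they do the work, as an engineer would, in place of code of your own. Each camera call takes 0.05 s, during which the arm holds its last target. There are 200 camera calls.

TASK

Take the bamboo umbrella handle that has a round knob at one end from the stock rest and lay it down, without dropping it, in the two V saddles of the drilling jig, centred between them, with its knob pointing away from the spring barrel. Then pull the jig's spring-return slide out by its upright wooden post until its pointer lines up with the dark blade of the steel clip on the scale, and finish while still holding the slide there with the gripper: it springs back if let go. Leave the plain rod and everything else on the table where they are.

Things in the scene. Friction and masses are not known exactly. Their poses are not given: they have to be found in the camera images.
- handle: umbrella handle: loose bamboo rod 26 mm thick, 180 mm long, with a 36 mm ball knob centred on its +x end (reaching x = +108 mm); origin on the axis at mid-length, x along the rod towards the knob; 60 to 120 g. Starts in either groove of the stock rest, axis 42 mm above the table, knob pointing roughly away from the robot
- handle_mid (a point): centre of the handle's rod (mid-length, on the axis); the place to grip it, between the two grooved supports of the rest
- handle_knob (a point): centre of the handle's ball knob, 90 mm from handle_mid
- jig: fixed drilling jig: plywood board 220 (x) by 400 mm (y from -250 to +150), 18 mm thick; origin on the table, x away from the robot, y along the slide in the pulling direction. Two V saddles (90 degree grooves along y, 14 mm long, 40 mm wide at the mouth, tops 77 mm above table) at x = +50, y = -50 and +50 mm. The slide runs at x = -60 mm; dark spring barrel at the -y end
- seat (a point): midpoint between the two saddles at the height of a seated handle's axis (75 mm above the table; jig x = +50, y = 0 mm); same axes as the jig. A handle seated properly has its middle here and its knob towards +y
- slide: spring-return slide: aluminium carriage (top 50 mm above table) with the post, the pointer and a drill-guide arm, 75 mm behind the post in y, that passes over the saddle line 103 mm above the table. Jig axes; origin at table height under the post. Slides along jig +y, 150 mm at most, from home (post at jig y = -75 mm); the spring pulls back with 3 N at home plus 50 N per metre (6 to 9 N at the mark)
- post (a point): point on the axis of the upright wooden pull post, a 24 mm diameter cylinder standing from 50 to 116 mm above the table; this point is 95 mm above the table, a good grip height
- pointer (a point): tip of the slide's dark steel pointer, a 4 mm wide blade level with the post in y, 46 mm from the post's axis towards the robot, 47 mm above the table
- mark: steel clip (24 x 14 mm, 4 mm wide dark blade on top, along x) fixed on the scale strip on the robot's side of the slide, jig x = -98 mm; origin at its underside centre, 26 mm above the table, axes as the jig. Its place along y varies: 65 to 125 mm of slide travel from home. The slide is at the mark when pointer and blade have the same jig y
- rest: wooden stock rest fixed to the table: 150 x 150 mm base 8 mm thick with two parallel V grooves along its x, 90 mm apart, each on two 14 mm supports at x = -55 and +55 mm; origin under its centre, on the table
- spare_mid (a point): middle of the spare rod: a plain 180 mm bamboo rod, 26 mm thick, no knob, lying in the other groove of the stock rest; leave it there
- hub: turned wooden ring 44 mm across, 28 mm high, lying on the end of the jig board beside the spring barrel; leave alone
- cap: turned brass umbrella cap 40 mm across, 32 mm high, standing between the robot and the gap between jig and stock rest; leave alone
- mallet: wooden mallet lying on the left side of the table; leave alone
- tin: closed steel tin 74 mm across, 100 mm high, beyond the jig at the back; leave alone
- jar: amber jar with steel cap, 68 mm across, 110 mm high, at the back left; leave alone
- bowl: open steel bowl 150 mm across, 60 mm high, on the right side; leave alone
Things that resemble listed ones, but are neither listed nor needed, are in the scene too. What is shaped like the handle but blue is not meant.

How it is judged:
By the outcome, as a careful person would: the job done as asked, in the order asked, and still so for the second after the job is handed in, while the arm keeps its last pose, push and grip.
It also fails if it takes over 51 s, if anything falls off the work surface, if the arm or the gripper's body presses on something with over 40 N, if the wrist force passes 120 N, or if a joint passes its speed limit or range.

## Working session

There is one attempt and no reset: what is moved stays moved. The work goes in short steps, each a Python script; the robot and the scene stay as the last script left them, time stands still between calls to the robot, and variables do not carry over. Pictures are saved under pics/ and viewed, at most 10 in all, crops included, and the job is handed in when it is done.

```bash
mkdir -p pics; cat > h.py <<'E'
from bench import *
import numpy as np, cv2, pickle
def snap(n,f):
    im=get_image(n); pickle.dump({k:np.array(im[k]) for k in("frame","depth","camera_matrix","view")},open(f"pics/{f}.pkl","wb")); cv2.imwrite(f"pics/{f}.png",im["frame"]); return im
def load(f): return pickle.load(open(f"pics/{f}.pkl","rb"))
def ray(im,u,v):
    K=im["camera_matrix"]; d=np.array([(u-K[0,2])/K[0,0],-(v-K[1,2])/K[1,1],-1.]); Ti=np.linalg.inv(im["view"]); return Ti[:3,3],Ti[:3,:3]@d
def atz(im,u,v,z):
    o,d=ray(im,u,v); return o+d*(z-o[2])/d[2]
def atd(im,u,v):
    o,d=ray(im,u,v); return o+d*im["depth"][int(round(v)),int(round(u))]
E
python3 - <<'E'
from h import *
a=snap("top","top1");b=snap("side","side1")
print(state()); print(a["camera_matrix"],a["view"]); print([k for k in a])
E
```

```text
{'time': 0.1, 'joint_pos': array([ 1.07829403e+00,  9.17888773e-02,  1.23177483e+00, -1.47760110e-05,
        1.81978491e+00, -5.67084665e-02]), 'dq': array([ 0.00038459, -0.00117952, -0.00413405, -0.00012261, -0.00049128,
        0.0005829 ]), 'joint_torque': array([ 3.01784596e-03, -4.47854340e+01, -4.07571495e+01,  7.01147318e-02,
        2.83733517e-02, -1.16934698e-04]), 'ee_pos': array([0.25316979, 0.54369448, 0.22961146]), 'ee_rot': array([-2.31187222e-04,  2.16178433e-01,  9.76353478e-01, -8.47030910e-04]), 'ft_force': array([ 0.36760677, -0.45062176, -0.1749634 ]), 'moment': array([-0.01293162, -0.01713626,  0.01754219]), 'finger_force': 0.0, 'finger_gap': 0.08794429464133341}
[[363.41131364   0.         251.65045282]
 [  0.         363.41131364 193.1107196 ]
 [  0.           0.           1.        ]] [[ 0.00942582 -0.99988131  0.01218657 -0.02446871]
 [ 0.99944705  0.00980895  0.03177078 -0.50302737]
 [-0.03188655  0.01188037  0.99942088 -1.12804888]
 [ 0.          0.          0.          1.        ]]
['frame', 'depth', 'camera_matrix', 'view']
```

View pics/top1.png

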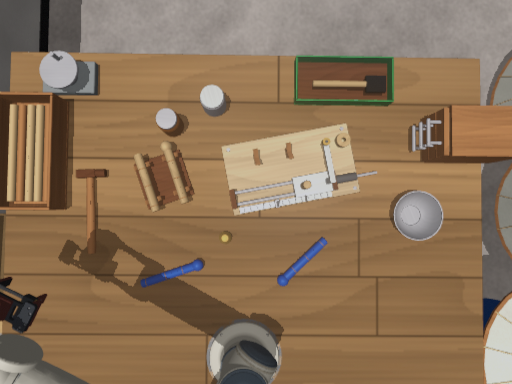

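View pics/side1.png

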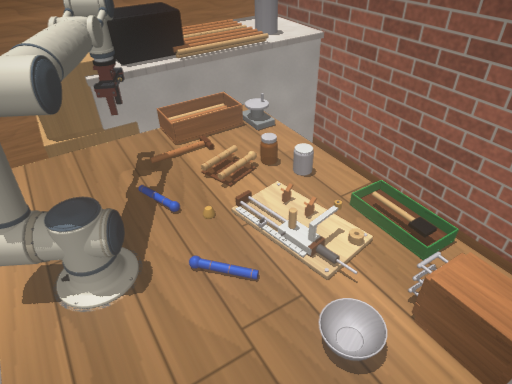

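The top view shows the rest at about (163,180) holding two rods, at (146,181) and (174,172). The jig is at (290,170), with the barrel on the right, so +y is image left. Lookalikes for the handle are the rod on the left (146,181), the rod on the right (174,172), the blue ones (172,274) and (303,262), and the rods in the box (27,150). I'll check the rest and jig close up.

```bash
python3 - <<'E'
from h import *
a=load("top1");f=a["frame"]
c1=cv2.resize(f[135:215,125:200],None,fx=4,fy=4,interpolation=3)
c2=cv2.resize(f[120:216,218:382],None,fx=4.8,fy=4.8,interpolation=3)
cv2.imwrite("pics/c1.png",c1);cv2.imwrite("pics/c2.png",c2)
E
```

```text
(no output)
```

View pics/c1.png

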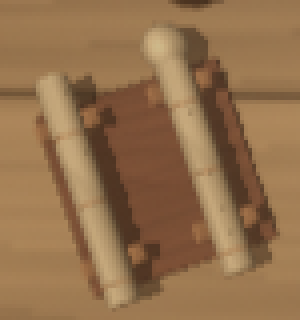

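View pics/c2.png

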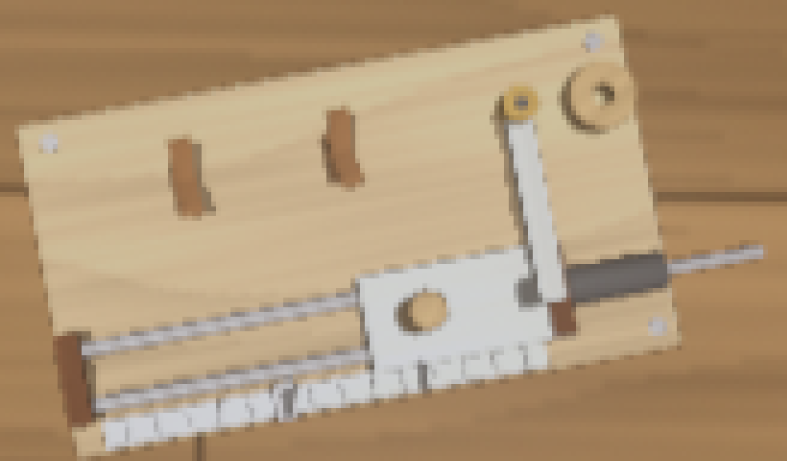

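The right-hand rod has the knob, at crop (172,45), which is top view (168,146). Its plain end is at (184,201). The left rod is the spare. On the jig crop, the board corners are (20,128), (615,15), (680,343) and (78,457). The saddles are at (187,178) and (342,148), the post at (428,310), the pointer at (420,375) and the clip blade at about (288,400).

```bash
cat >> h.py <<'E'
from scipy.spatial.transform import Rotation as Rn
def quat(psi):  # tool x at heading psi, pointing down
    c,s=np.cos(psi),np.sin(psi); R=np.array([[c,s,0],[s,-c,0],[0,0,-1]]); q=Rn.from_matrix(R).as_quat(); return q[[3,0,1,2]]
def jigpose(a):
    loc=np.array([[.11,.15],[.11,-.25],[-.11,-.25],[-.11,.15]])
    P=np.array([atz(a,218+u/4.8-.5,120+v/4.8-.5,.018)[:2] for u,v in [(20,128),(615,15),(680,343),(78,457)]])
    lc,pc=loc.mean(0),P.mean(0); H=(loc-lc).T@(P-pc); th=np.arctan2(H[0,1]-H[1,0],H[0,0]+H[1,1])
    R=np.array([[np.cos(th),-np.sin(th)],[np.sin(th),np.cos(th)]]); return pc-R@lc,th,R,P-((loc-lc)@R.T+pc)
E
python3 - <<'E'
from h import *
a=load("top1")
o,th,R,res=jigpose(a); print("jig",o,th,res.round(4).tolist())
for n,u,v,z in [("sadL",187,178,.072),("sadR",342,148,.072),("post",428,310,.116),("ptr",420,375,.047),("mark",288,400,.034)]:
    print(n,(R.T@(atz(a,218+u/4.8-.5,120+v/4.8-.5,z)[:2]-o)).round(4))
k=atz(a,125+172/4-.5,135+45/4-.5,.042);t=atz(a,125+237/4-.5,135+266/4-.5,.042)
d=(k-t)[:2];L=np.linalg.norm(d);d/=L;print("handle",k,t,L,np.arctan2(d[1],d[0]),"mid",k[:2]-.09*d, t[:2]+.09*d)
s=R@[.05,0]+o;print("seat",s)
psi=np.arctan2(d[1],d[0])
mid=k[:2]-.09*d
for n,p,z,ps in [("pick",mid,.031,psi),("place",s,.064,th+np.pi/2),("post",R@[-.06,-.075]+o,.084,th),("pulled",R@[-.06,.05]+o,.084,th)]:
  for off in (0,np.pi):
    print(n,ps+off,inverse_kinematics([*p,z],quat(ps+off)),inverse_kinematics([*p,z+.1],quat(ps+off)) is not None)
E
```

```text
jig [ 0.57097216 -0.08973757] 0.1964983827817769 [[-0.0015, -0.0038], [-0.0012, 0.002], [0.001, 0.0024], [0.0018, -0.0007]]
sadL [0.0491 0.049 ]
sadR [ 0.0497 -0.0486]
post [-0.0597 -0.0742]
ptr [-0.0972 -0.0733]
mark [-0.0974  0.0104]
handle [0.64356325 0.23772318 0.042     ] [0.47627358 0.18590328 0.042     ] 0.17513176897930918 0.3003880707054956 mid [0.5575933 0.211093 ] [0.56224354 0.21253346]
seat [ 0.62000997 -0.07997575]
pick 0.3003880707054956 [ 3.04847037e-01  1.33930541e-01  1.54043215e+00 -4.44089210e-16
  1.46722997e+00  1.57525529e+00] True
pick 3.4419807242952887 [ 3.04847037e-01  1.33930541e-01  1.54043215e+00 -4.44089210e-16
  1.46722997e+00 -1.56633736e+00] True
place 1.7672947095766736 [-1.82696793e-01  1.88356235e-01  1.42011186e+00 -4.44089210e-16
  1.53312456e+00 -3.79195176e-01] True
place 4.908887363166467 None False
post 0.1964983827817769 [-3.82047705e-01 -8.32189135e-03  1.59264049e+00 -4.44089210e-16
  1.55727406e+00  9.92250239e-01] True
post 3.33809103637157 [-3.82047705e-01 -8.32189135e-03  1.59264049e+00 -4.44089210e-16
  1.55727406e+00 -2.14934242e+00] True
pulled 0.1964983827817769 [-1.71323670e-01 -1.45197994e-01  1.72250697e+00 -4.44089210e-16
  1.56428368e+00  1.20297427e+00] True
pulled 3.33809103637157 [-1.71323670e-01 -1.45197994e-01  1.72250697e+00 -4.44089210e-16
  1.56428368e+00 -1.93861838e+00] True
```

```bash
python3 - <<'E'
from h import *
move_to([.5585,.2115,.16],quat(.300))
snap("wrist","w1"); s=state(); print(s["time"],s["ee_pos"])
a=load("w1");print(a["view"][:3,3],np.linalg.inv(a["view"])[:3].round(3).tolist())
E
```

```text
1.825 [0.5582587  0.21236639 0.16022358]
[ 0.03459673 -0.56224775 -0.48043289] [[0.298, 0.92, 0.253, 0.629], [-0.955, 0.288, 0.079, 0.233], [-0.001, -0.265, 0.964, 0.314]]
```

View pics/w1.png

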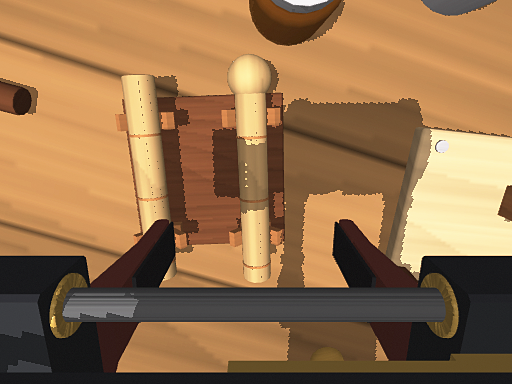

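The wrist view shows the knobbed handle centred between the fingers, with the knob at (250,75) and the tail end at (257,278). The spare rod is on the left. I'll refine the position from these and pick it up.

```bash
python3 - <<'E'
from h import *
a=load("w1")
k=atz(a,250,75,.042);t=atz(a,257.5,274,.042)
d=(k-t)[:2];print(k,t,np.linalg.norm(d));d/=np.linalg.norm(d);psi=np.arctan2(d[1],d[0]);m=k[:2]-.09*d
print(psi,m, t[:2]+.09*d)
mid=.5*(m+np.array(t[:2])+.09*d)
if abs(psi-.3)<.06 and np.linalg.norm(mid-[.5585,.2115])<.012:
    move_l([*mid,.031],.12,quat(psi)); close(); s=state(); print(s["finger_gap"],s["finger_force"],s["ee_pos"],s["ft_force"])
    move_l([*mid,.19],.15); s=state(); print(s["finger_gap"],s["ft_force"],s["moment"],s["time"])
    snap("wrist","w2"); print(mid,psi)
E
```

```text
[0.64798536 0.24166605 0.042     ] [0.47826763 0.18167993 0.042     ] 0.18000678727689892
0.33974180415333044 [0.5631297  0.21167412] [0.5631233  0.21167186]
0.025185970968115357 29.99989092350006 [0.56250602 0.21355895 0.03144245] [-2.60261893  5.44079318  2.25526249]
0.02505184675319874 [ 0.36175119 -0.05577158 -0.76968337] [-3.80985206e-02  1.54410638e-01 -1.08020437e-04] 5.25
[0.5631265  0.21167299] 0.33974180415333044
```

View pics/w2.png

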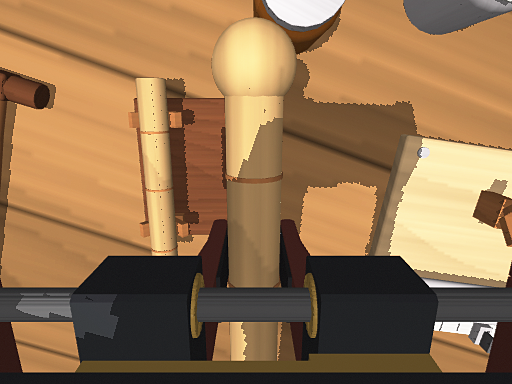

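```bash
python3 - <<'E'
from h import *
a=load("w2"); s=state(); p=s["ee_pos"]; R=Rn.from_quat(s["ee_rot"][[1,2,3,0]]).as_matrix()
k=atz(a,253,58,p[2]+.011); v=R.T@(k-p); print("knob in tool",v)
off=float(np.clip(v[0]-.09,-.005,.005)); 
if abs(v[0]-.09)>.006: off=0
print("off",off)
o,th,Rj,_=jigpose(load("top1")); h=th+np.pi/2
seat=Rj@[.05,0]+o; tgt=seat-off*np.array([np.cos(h),np.sin(h)])
move_to([*tgt,.19],quat(h)); 
move_l([*tgt,.10],.15); f0=state()["ft_force"]; im=snap("wrist","w3"); side=snap("side","s3")
s=state();print(s["ee_pos"],tgt,f0,s["time"],s["finger_gap"])
big=np.hstack([im["frame"][:,:],cv2.resize(side["frame"][170:290,220:390],(544,384),interpolation=3)])
cv2.imwrite("pics/w3c.png",cv2.resize(big,(800,291),interpolation=cv2.INTER_AREA))
E
```

```text
knob in tool [ 0.09110543  0.00132621 -0.01123752]
off 0.0011054290974621128
[ 0.62113528 -0.08113807  0.10199585] [ 0.62022579 -0.08105991] [ 0.42229249 -0.90264798 -0.06670298] 7.825 0.025108914656156167
```

View pics/w3c.png

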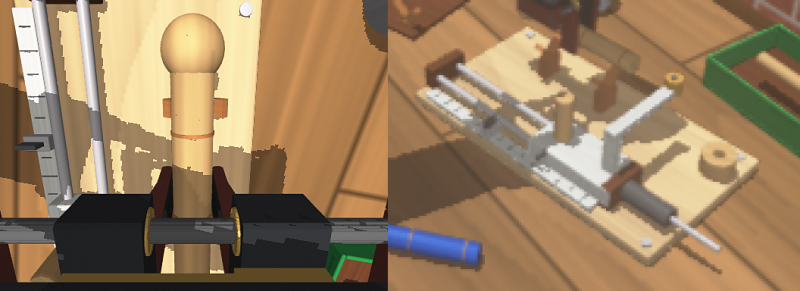

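The wrist view shows the handle above the far saddle at (195,108), in line with it, knob towards +y. The mark blade is also visible at (35,143). I'll lower the handle now.

```bash
python3 - <<'E'
from h import *
p=state()["ee_pos"]; o,th,Rj,_=jigpose(load("top1")); h=th+np.pi/2
tgt=Rj@[.05,0]+o-.0011*np.array([np.cos(h),np.sin(h)])
f0=state()["ft_force"]
move_l([*tgt,.070],.08)
for z in (.067,.0655,.064,.063):
    move_l([*tgt,z],.05); s=state(); f=s["ft_force"]-f0; print(z,s["ee_pos"],f.round(2))
    if f[2]>4: break
gripper_open(); s=state(); print(s["time"],s["ft_force"])
move_l([*tgt,.15],.15)
move_l([*(tgt+Rj@[-.16,-.09]),.20],.3)
snap("top","top4"); im=snap("wrist","w4"); snap("side","s4")
t=load("top4")["frame"]; s=load("s4")["frame"]
c=np.hstack([cv2.resize(t[110:220,215:375],(480,330),interpolation=3),cv2.resize(im["frame"],(320,330))])
cv2.imwrite("pics/c4.png",c);print(state()["time"])
E
```

```text
0.067 [ 0.62021876 -0.08108766  0.06693267] [ 0.05  0.94 -0.81]
0.0655 [ 0.62077874 -0.08101428  0.06622251] [1.17 0.99 2.07]
0.064 [ 0.62127444 -0.08100002  0.0656006 ] [1.31 1.35 6.3 ]
10.1583 [0.3034371  0.07265685 0.32431867]
11.8167
```

View pics/c4.png

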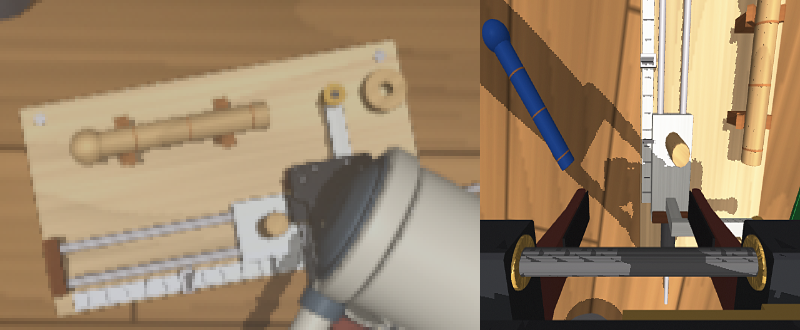

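The handle lies in both saddles, with its knob at (86,147) pointing away from the barrel and its tail at (267,115). I'll check the centring in numbers and enlarge the mark and pointer.

```bash
python3 - <<'E'
from h import *
o,th,Rj,_=jigpose(load("top1")); a=load("top4")
for u,v in [(86,147),(267,115)]: print((Rj.T@(atz(a,215+u/3-.5,110+v/3-.5,.075)[:2]-o)).round(4))
w=load("w4")["frame"]; cv2.imwrite("pics/c5.png",cv2.resize(w[40:240,250:360],None,fx=3,fy=3,interpolation=3))
E
```

```text
[0.0504 0.0888]
[ 0.0486 -0.0925]
```

View pics/c5.png

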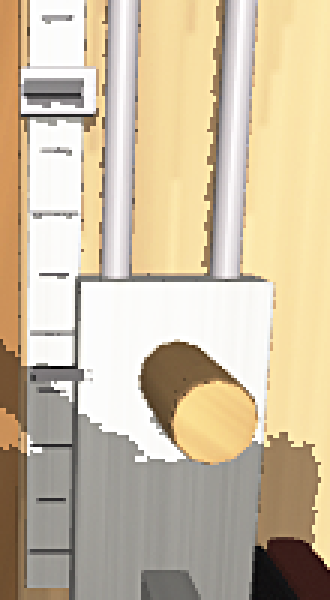

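In this crop the blade sits at about (53,90), on the clip spanning (22–96, 68–115). The pointer tip is at (45,375) and the post top at (215,422).

```bash
python3 - <<'E'
from h import *
o,th,Rj,_=jigpose(load("top1")); a=load("w4")
def J(p): return np.r_[Rj.T@(p[:2]-o),p[2]].round(4)
for n,u,v in [("blade",53,82),("blade",53,88),("blade",53,94),("blade",53,99),("clip",53,72),("clip",53,110),("clipR",91,90),("ptr",50,371),("ptr",50,375),("ptr",50,379),("post",215,422)]:
    U,V=250+u/3-.33,40+v/3-.33; print(n,J(atd(a,U,V)))
print(J(atz(a,250+215/3-.33,40+422/3-.33,.116)),J(atz(a,250+53/3-.33,40+92/3-.33,.036)))
E
```

```text
blade [-0.0963  0.0111  0.0508]
blade [-0.0963  0.0095  0.051 ]
blade [-0.0962  0.008   0.0481]
blade [-0.0957  0.0076  0.0373]
clip [-0.0958  0.0155  0.0366]
clip [-0.0957  0.0042  0.0383]
clipR [-0.0839  0.0102  0.037 ]
ptr [-0.096  -0.0762  0.0489]
ptr [-0.0961 -0.0772  0.0508]
ptr [-0.096  -0.0788  0.049 ]
post [-0.0565 -0.0767  0.1163]
[-0.0564 -0.0768  0.116 ] [-0.0957  0.0097  0.036 ]
```

```bash
python3 - <<'E'
from h import *
o,th,Rj,_=jigpose(load("top1")); W=lambda x,y,z: [*(Rj@[x,y]+o),z]
move_to(W(-.058,-.076,.20),quat(th+np.pi)); f0=state()["ft_force"]
move_l(W(-.058,-.076,.084),.12); print((state()["ft_force"]-f0).round(2))
close(); s=state(); print(s["finger_gap"],(s["ft_force"]-f0).round(2),Rj.T@(s["ee_pos"][:2]-o))
move_l(W(-.058,-.076+.070,.084),.08); s=state(); print(s["finger_gap"],(s["ft_force"]-f0).round(2),Rj.T@(s["ee_pos"][:2]-o),s["time"])
im=snap("wrist","w6"); t=snap("top","top6"); snap("side","s6")
cv2.imwrite("pics/c6.png",np.hstack([cv2.resize(im["frame"],(480,360)),cv2.resize(load("s6")["frame"][180:270,220:300],(320,360),interpolation=3)]))
E
```

```text
[ 0.68  1.04 -0.81]
0.023353650921962142 [-0.6   1.05 -0.47] [-0.05800944 -0.07588018]
0.02328827973582712 [ 2.76 -5.32 -3.34] [-0.05799143 -0.00663461] 16.2917
```

View pics/c6.png

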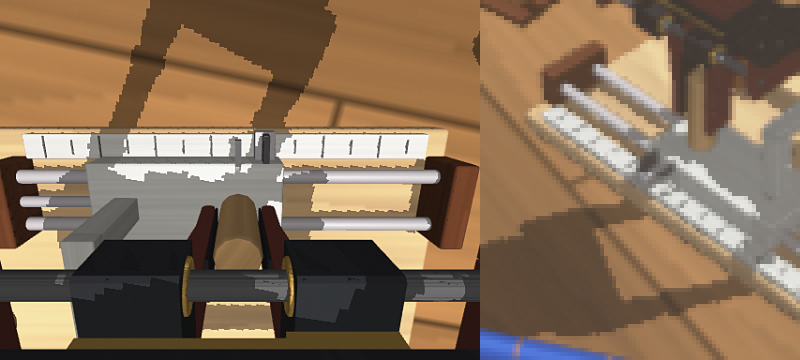

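The pointer is at (237,152) and the clip blade at (266,150), about 14 mm apart, with the post firmly gripped. I've used all my picture views, so I'll align them numerically from depth.

```bash
cat >> h.py <<'E'
def clusters(a,o,Rj,x0=-.108,x1=-.092):
    K=a["camera_matrix"]; v,u=np.mgrid[120:215,200:360]; d=a["depth"][v,u]
    Ti=np.linalg.inv(a["view"]); P=np.stack([(u-K[0,2])/K[0,0]*d,-(v-K[1,2])/K[1,1]*d,-d],-1).reshape(-1,3)@Ti[:3,:3].T+Ti[:3,3]
    q=(P[:,:2]-o)@Rj; m=(d.ravel()>0)&(q[:,0]>x0)&(q[:,0]<x1)&(P[:,2]>.0435)&(P[:,2]<.06)
    y=q[m]; z=P[m,2]; g=a["frame"][v,u].reshape(-1,3).mean(1)[m]
    h,e=np.histogram(y[:,1],np.arange(-.03,.04,.001)); return y,z,g,[(round(e[i]*1e3),int(h[i])) for i in range(len(h)) if h[i]]
E
python3 - <<'E'
from h import *
o,th,Rj,_=jigpose(load("top1"));a=load("w6")
for r in [(-.112,-.104),(-.104,-.096),(-.096,-.088)]:
    y,z,g,h=clusters(a,o,Rj,*r); print(r,h, np.round(np.median(z),4) if len(z) else 0)
r=np.s_[162,236:300]; print(a["frame"][r].mean(1).astype(int).tolist())
E
```

```text
(-0.112, -0.104) [(8, 9), (9, 5), (10, 7), (11, 5)] 0.0504
(-0.104, -0.096) [(-10, 11), (-9, 22), (-8, 23), (-7, 11), (7, 1), (8, 37), (9, 26), (10, 18), (11, 27)] 0.0504
(-0.096, -0.088) [(-10, 13), (-9, 26), (-8, 26), (-7, 14), (8, 31), (9, 20), (10, 26), (11, 19), (12, 7)] 0.0502
[240, 241, 240, 241, 240, 241, 242, 248, 255, 142, 136, 140, 142, 141, 137, 111, 112, 113, 113, 111, 98, 185, 251, 244, 242, 246, 250, 254, 255, 135, 132, 138, 141, 144, 127, 58, 118, 128, 124, 124, 125, 125, 127, 79, 26, 52, 61, 61, 61, 59, 56, 69, 126, 121, 122, 121, 109, 114, 136, 139, 133, 125, 254, 247]
```

```bash
python3 - <<'E'
from h import *
o,th,Rj,_=jigpose(load("top1"));a=load("w6"); W=lambda x,y,z: [*(Rj@[x,y]+o),z]
y,z,g,h=clusters(a,o,Rj,-.12,-.08)
for n,m in [("ptr",y[:,1]<0),("blade",y[:,1]>0)]: print(n,np.percentile(y[m,0],[2,98]).round(4),np.percentile(y[m,1],[2,50,98]).round(4),np.percentile(z[m],[5,50,95]).round(4),g[m].mean())
c0=state()["ft_force"]
for t in (.078,.083,.0876):
    move_l(W(-.058,-.076+t,.084),.04); s=state(); print(t,(s["ft_force"]-c0).round(2),Rj.T@(s["ee_pos"][:2]-o),s["finger_gap"])
    if np.linalg.norm(s["ft_force"]-c0)>8: break
a=snap("wrist","w7")
y,z,g,h=clusters(a,o,Rj,-.12,-.08)
for r in [(-.115,-.106),(-.106,-.100),(-.1,-.09),(-.09,-.082)]:
    m=(y[:,0]>r[0])&(y[:,0]<r[1]); 
    if m.any(): print(r,m.sum(),np.percentile(y[m,1],[2,50,98]).round(4),np.median(z[m]).round(4))
for v in range(145,186,5): print(v,a["frame"][v,258:302].mean(1).astype(int).tolist())
print(state()["time"])
E
```

```text
ptr [-0.1007 -0.0803] [-0.04   -0.0174 -0.0011] [0.0462 0.0497 0.0508] 193.8937519822391
blade [-0.105  -0.0804] [0.0007 0.01   0.0209] [0.0457 0.0499 0.0515] 111.16363636363636
0.078 [-0.04 -0.48 -0.52] [-0.05797847  0.00129151] 0.023407001566871043
0.083 [-0.61  0.49 -0.9 ] [-0.05797361  0.00619725] 0.023389839106629413
0.0876 [-0.63 -1.11 -0.15] [-0.05798423  0.01072805] 0.023615875945988
(-0.106, -0.1) 78 [0.0078 0.0102 0.0119] 0.0506
(-0.1, -0.09) 133 [0.0078 0.0102 0.012 ] 0.0507
(-0.09, -0.082) 1089 [-0.0222  0.0078  0.0376] 0.0496
145 [117, 250, 238, 234, 235, 237, 242, 219, 170, 139, 142, 143, 143, 143, 143, 144, 144, 143, 143, 143, 144, 143, 144, 144, 144, 144, 144, 144, 145, 144, 145, 144, 144, 144, 143, 144, 144, 145, 145, 144, 143, 136, 132, 254]
150 [132, 245, 237, 233, 232, 236, 247, 218, 111, 140, 143, 142, 141, 141, 142, 141, 141, 141, 141, 142, 142, 142, 141, 141, 142, 142, 142, 142, 144, 152, 65, 37, 122, 147, 144, 141, 141, 142, 141, 139, 127, 255, 253, 246]
155 [133, 245, 235, 232, 232, 234, 244, 212, 110, 142, 145, 145, 145, 145, 145, 145, 144, 146, 145, 145, 14
[... 741 characters left out ...]
4, 149, 199, 195]
175 [240, 235, 233, 235, 244, 136, 136, 139, 139, 138, 137, 139, 139, 138, 138, 139, 139, 138, 139, 138, 138, 138, 139, 138, 138, 139, 138, 137, 138, 139, 138, 138, 139, 138, 138, 138, 139, 140, 138, 138, 135, 124, 238, 219]
180 [250, 248, 250, 255, 141, 140, 148, 149, 150, 150, 149, 149, 150, 149, 149, 149, 149, 148, 149, 149, 150, 149, 149, 148, 148, 148, 149, 149, 149, 148, 149, 149, 150, 149, 148, 148, 141, 141, 255, 255, 255, 254, 252, 245]
185 [150, 140, 143, 145, 145, 145, 145, 145, 144, 144, 143, 144, 144, 144, 143, 144, 143, 144, 143, 144, 144, 145, 144, 143, 144, 143, 144, 143, 143, 143, 143, 144, 143, 144, 140, 130, 255, 255, 248, 247, 247, 248, 248, 238]
17.3833
```

```bash
python3 - <<'E'
from h import *
o,th,Rj,_=jigpose(load("top1")); W=lambda x,y,z: [*(Rj@[x,y]+o),z]
move_l(W(-.058,-.076+.088,.084),.04); hold(.5)
s=state(); print(Rj.T@(s["ee_pos"][:2]-o),s["finger_gap"],s["finger_force"],s["ft_force"].round(2),s["time"])
a=snap("top","top8"); b=load("top4")
for y in (-.08,-.06,-.03,0,.03,.06,.09,.105):
    p=a["view"]@[*W(.05,y,.088),1]; K=a["camera_matrix"]; u=K[0,2]+K[0,0]*p[0]/-p[2]; v=K[1,2]-K[1,1]*p[1]/-p[2]
    print(y,atd(a,u,v)[2].round(4),atd(b,u,v)[2].round(4))
E
```

```text
[-0.05797652  0.0109482 ] 0.02356542332157508 30.00360131263733 [ 3.17 -6.76 -1.93] 18.1333
-0.08 0.0859 0.0854
-0.06 0.1223 0.0873
-0.03 0.0858 0.0858
0 0.085 0.0865
0.03 0.0858 0.0875
0.06 0.0852 0.0863
0.09 0.0917 0.0909
0.105 0.081 0.08
```

The handle is still seated, with the guide arm over it as intended, and the pointer is on the blade with the post held.

```bash
python3 -c "
from h import *
print(job_done())"
```

```text
the job is handed in; nothing more can be done
None
```

I handed the job in at about 18 s on the robot's clock. The knobbed handle lies in both saddles, centred to about 2 mm, with its knob away from the spring barrel. The slide is held by its post with the pointer within about 0.5 mm of the clip's blade, by depth measurement. I touched nothing else on the table.

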